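# Sort two sensor modules by tag and hold the cam lift at its top

### The arm

A 7-joint arm with a two-finger parallel gripper is mounted at the origin on a cart in front of the work surface, level with it; the furniture and walls round the work are solid. World frame = base frame: x ahead of the robot, y to its left, z up, the work surface at z = 0. Lengths are in m, angles in rad, forces in N, time in s.
With the tool pointing down it reaches from about 0.4 to 0.85 m from the base axis. Payload 10.4 kg.
Tool frame: the origin (TCP) lies between the finger pads; the fingertips stand 19 mm ahead of it and the grasp point (between the pads) is the TCP; x points along the fingers, y is the direction in which the jaws open and shut, and the axes are right-handed (so a half turn about x gives the same grasp; the last joint's range is limited). The gripper opens to 87 mm and grips with 3 to 60 N. Pads are 19 mm wide; open, the fingers measure 117 mm over their backs; the gripper's body (75 mm by 190 mm) begins 51 mm behind the grasp point.
Start: joints at [1.286, 0.332, -0.065, 1.46, 0.022, 1.35, -0.088], TCP at [0.162, -0.604, 0.242] pointing down, gripper open.
Joint ranges: [-2.6, 2.6], [-0.5, 2.12], [-1.47, 1.34], [0.16, 2.42], [-1.27, 4.41], [0.06, 2.06], [-2.6, 2.6]. Speed limits (rad/s): [2.22, 2.22, 2.79, 2.79, 3.14, 3.14, 3.14].

### API

Orientations are given as a unit quaternion [x, y, z, w].
In Python, from bench import r gives the robot as it stands.
- The arm moves only by the tool drive_tool, never from a script. Its argument "motion" is a list of rows, each a list of 4 numbers: the shift along the tool's x, y, z in cm, then the turn about the tool's x in units of 5 degrees (1.0 is 5 degrees). In form: [[tx, ty, tz, twist], ...]. A call has 1 to 20 rows; each row is the pose to reach, as a shift and turn from the pose commanded when the call began, along the tool's axes at that moment; what a row does not reach only later rows make up. A row lasts 1/12 s, in which the tool goes at most 41.7 mm and 7.16 degrees, less where a joint would pass 70% of its speed; a pose out of reach is approached as far as the arm can. A call with a gripper value outside its range is refused whole. "grip" is the closure in counts, from 0 (fully open) to 255 (shut), set as the call begins (left out, the last holds). The fingers move at their own pace and stop on an object; "force" is the grip in N (left out, the last holds). Time passes only in rows, so rows that repeat a pose let the fingers close. It gives the time, the measured TCP pose, the force and the opening at its end, in the units of the state.
- r.read_state(): the state, without advancing time (a new reading comes with each control period).
- r.camera(name): name is "scene" or "top" or "wrist"; returns the picture (420x560x3 uint8, red, green, blue); there is no depth.
- r.calibration(name): a dict with "fx", "fy", "cx", "cy" (pixels), "xyz" and "orientation" of the camera in the world. Camera axes: x right, y up, looking along -z (the intrinsics and any distortion apply to the point x, -y, -z); pixel columns grow to the right and rows downward; lengths in m; the calibration is good to about 2 mm. A picture is of the moment at which its call begins: read the wrist's pose just before it. calibration takes no time and is no camera call; for the wrist camera it gives the pose at the moment of the call.
- r.close_job(): hands the job in, once; it reports no verdict.
The state is a dict: "time": time; "joint_positions": joint angles; "joint_vel": joint speeds; "joint_torque": joint torques, N m; "ee_pos": TCP position; "eef_rot": TCP orientation; "ft_force": force on the tool from outside, world axes, zero at the start; "torque": the same for the moment, N m; "width": finger opening in m.
Only numpy, scipy, OpenCV 4.12 (cv2) and the standard library are available. Lean on these libraries where they do the work, as an engineer would, in place of code of your own. Each camera call takes 0.05 s, during which the arm holds its last target.

### The job

Seat the sensor module with the green tag in the green-rimmed nest on the cam lift's stage and the one with the red tag in the red-rimmed reject nest, both upright and let go. Then take the cam lever by its orange grip, turn it up until it stands straight up, where the eccentric lifts the stage highest, and keep holding it there: finish with the lever still held in the gripper, because it springs back when let go. Don't swing the lever over the top, and leave everything else on the worktop where it stands.

Things in the scene. Friction and masses are not known exactly. Their poses are not given: they have to be found in the camera images.
- pass_module: The module is a black sensor housing with a green tag on its top and along the top of its front, 48 (its x) x 34 (its y) x 45.5 mm tall, about 0.12 kg; origin at the centre of its underside, z up. The side faces across its y (34 mm apart) are plain and good to grip. It fits its nest either way round (turned 0 or 180 degrees), not crosswise. It belongs in the green-rimmed nest on the lift stage.
- reject_module: The module is a black sensor housing with a red tag on its top and along the top of its front, 48 (its x) x 34 (its y) x 45.5 mm tall, about 0.12 kg; origin at the centre of its underside, z up. The side faces across its y (34 mm apart) are plain and good to grip. It fits its nest either way round (turned 0 or 180 degrees), not crosswise. It belongs in the red-rimmed reject nest.
- cam_lift: Small cam-operated lift, fixed to the worktop: aluminium base plate 120 x 120 x 12 mm, two grey cheeks, an eccentric steel cam between them and a stage on top, 69 (x) x 104 (y) mm, its upper face 81 mm above the worktop when down. Origin at the centre of the base's underside; its -x side is the front, where the lever is; z up.
- pass_seat (a point): Centre of the floor of the green-rimmed pass nest on the lift stage (it rises and falls with the stage, 81 mm above the worktop when down). Pocket 58 (x) x 43 mm (y) inside, rim walls 5 mm thick and 10 mm high above the floor; axes as cam_lift.
- reject_seat (a point): Centre of the floor of the red-rimmed reject nest, 10 mm above the worktop. Pocket 58 (x) x 43 mm (y) inside, rim walls 5 mm thick and 10 mm high above that floor; the nest stands on a grey plate 90 (x) x 80 (y) x 10 mm fixed to the worktop; axes as the plate.
- lever_axis (a point): Point on the lever's turning axis, in the vertical plane in which the middle of the grip swings: 72 mm in front (-x of cam_lift) of the lift's centre, 48 mm above the worktop. Axes as cam_lift; the turning axis is level, along x of cam_lift.
- lever_grip: The lever's grip: a round orange plastic bar 18 mm thick and 50 mm long, free to turn, level along x of cam_lift, sticking out to the front from the end of the steel lever arm. Origin at the middle of the bar (25 mm from either end). It moves on a circle of radius 100 mm about lever_axis; at rest it is about 98 mm to the -y side of the axis and 70 mm above the worktop, at highest lift 148 mm above the worktop, straight above the axis.
- cam_lever (a joint): Lever angle in rad: 0 at rest (lying to the -y side of cam_lift, about 13 degrees above level), growing as the lever is swung up. 1.35 = straight up = highest lift; beyond that the stage falls again (end stop at 2.1). A return spring pulls it to 0, with about 1 to 3 N at the grip all the way; it does not stay up alone.
- lift_stage (a joint): Height of the stage above its lowest place, m: 0 with the lever at rest, about 0.0101 at highest lift.
- parafilm: Roll of cream sealing film standing on end, 52 mm thick and 50 mm high, standing behind the nests (another stands far back left), to be left alone; origin at the centre of its underside.
- dropper: Small white dropper bottle with a blue cap, 25 mm thick and 67 mm high, standing behind the reject nest, to be left alone; origin at the centre of its underside.
- timer: White lab timer with a display, 32 x 66 x 62 mm, standing behind the lift, to be left alone; origin at the centre of its underside.
Not all that is in view belongs to the job. What is shaped like the pass_module but pink or turquoise is not meant.

How it is judged:
By the outcome, as a careful person would: the job done as asked, in the order asked, and still so for the second after the job is handed in, while the arm keeps its last pose, push and grip.
It also fails if it takes over 64 s, if anything falls off the work surface, if the arm or the gripper's body presses on something with over 40 N, if the wrist force passes 120 N, or if a joint passes its speed limit or range.

## Working session

There is one attempt and no reset: what is moved stays moved. The work goes in short steps, Python scripts to look and compute and a tool call to move; the robot and the scene stay as the last step left them, time stands still between calls to the robot, and variables do not carry over. Pictures are saved under pics/ and viewed, and the job is handed in when it is done.

Besides the shell and the picture viewer there is one more tool, called as a command line: name --pt "numbers of a row" for each row, then --argument value for the rest. drive_tool: Moves the arm, as the interface text tells. Its arguments: {"type":"object","properties":{"motion":{"type":"array","items":{"type":"array","items":{"type":"number"}}},"grip":{"type":"number"},"force":{"type":"number"}},"required":["motion"]}

```bash
mkdir -p pics; ls; python3 - <<'E'
from bench import r
import cv2
s=r.read_state(); print({k:(v if not hasattr(v,'__len__') else [round(float(x),4) for x in v]) for k,v in s.items()})
for n in ["scene","top"]:
    im=r.camera(n); cv2.imwrite(f"pics/{n}0.png",im[:,:,::-1]); print(r.calibration(n))
print(r.calibration("wrist"))
E
```

```text
pics
{'time': 0.0, 'joint_positions': [1.2864, 0.3329, -0.0647, 1.4609, 0.0216, 1.3499, -0.0885], 'joint_vel': [0.0021, 0.0008, 0.0003, -0.0003, -0.001, -0.0003, -0.0021], 'joint_torque': [-0.0014, -62.3249, 0.0237, -38.9886, -0.0615, 0.0398, 0.0001], 'ee_pos': [0.1616, -0.6034, 0.2408], 'eef_rot': [-0.701, -0.0928, 0.7011, -0.0918], 'ft_force': [0.3149, -0.3612, 0.2563], 'torque': [0.0022, -0.0383, 0.0574], 'width': 0.08678300000295339}
{'fx': 469.37336001457726, 'fy': 469.37336001457726, 'cx': 280.2409706521554, 'cy': 211.65918813079912, 'xyz': array([0.03339172, 0.80454632, 0.72366454]), 'orientation': array([-0.13845255,  0.41653471,  0.84799863, -0.29703208])}
{'fx': 403.4987053444226, 'fy': 403.4987053444226, 'cx': 277.11830271954517, 'cy': 207.66643034492026, 'xyz': array([0.3579314 , 0.16537104, 0.90707984]), 'orientation': array([ 0.05664432, -0.07969744, -0.6983722 ,  0.70902469])}
{'fx': 366.34697905153484, 'fy': 366.34697905153484, 'cx': 276.35419131039345, 'cy': 212.35647806018312, 'xyz': array([ 0.23645834, -0.58446038,  0.38294963]), 'orientation': array([-0.11321112,  0.08755071, -0.60313893,  0.78469201])}
```

View pics/top0.png

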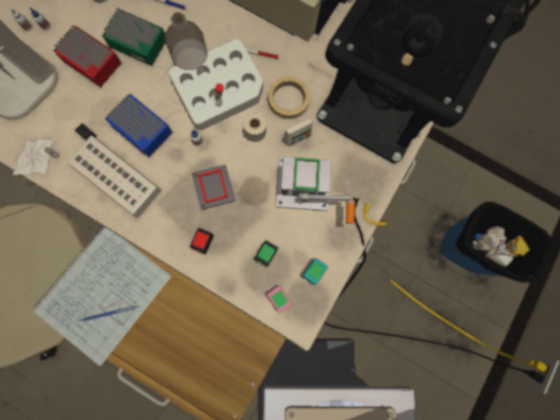

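View pics/scene0.png

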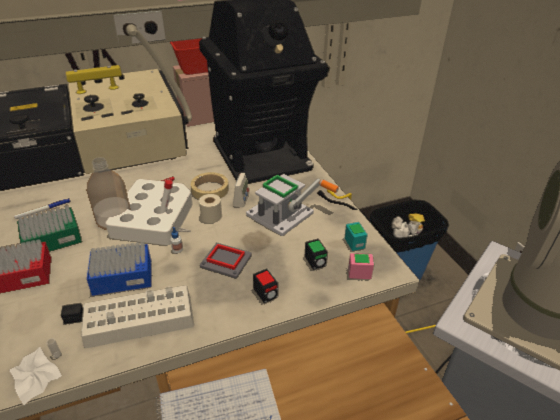

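The top view shows four tagged modules: red (201,240), green on black (266,253), green on pink (279,298) and green on turquoise (315,271). The ones on black housings fit the description. The lift is at (305,180), the reject nest at (213,187) and the orange grip at (350,212). I'll confirm these in an enlarged crop and measure.

```bash
cat > h.py <<'E'
import numpy as np, cv2
from scipy.spatial.transform import Rotation as R
from bench import r
def ray(cal,u,v):
    d=np.array([(u-cal['cx'])/cal['fx'],-(v-cal['cy'])/cal['fy'],-1.])
    return np.array(cal['xyz']),R.from_quat(cal['orientation']).apply(d)
def onz(cal,u,v,z):
    o,d=ray(cal,u,v); return o+d*(z-o[2])/d[2]
def proj(cal,p):
    q=R.from_quat(cal['orientation']).inv().apply(np.array(p)-cal['xyz'])
    return np.array([cal['cx']+cal['fx']*q[0]/-q[2],cal['cy']-cal['fy']*q[1]/-q[2]])
def blobs(im,cond,cal,z,amin=40):
    hsv=cv2.cvtColor(im,cv2.COLOR_RGB2HSV)
    m=cond(hsv[...,0].astype(int),hsv[...,1].astype(int),hsv[...,2].astype(int)).astype(np.uint8)*255
    cs,_=cv2.findContours(m,cv2.RETR_EXTERNAL,cv2.CHAIN_APPROX_NONE)
    out=[]
    for c in cs:
        if cv2.contourArea(c)<amin: continue
        P=np.array([onz(cal,u,v,z)[:2] for u,v in c[:,0,:]])
        rc=cv2.minAreaRect((P*1000).astype(np.float32))
        mc=c[:,0,:].mean(0)
        out.append((np.round(mc),np.round(rc[0],1),np.round(rc[1],1),round(rc[2],1)))
    return out
green=lambda h,s,v:(h>50)&(h<85)&(s>110)&(v>50)
red=lambda h,s,v:((h<8)|(h>172))&(s>150)&(v>70)
orange=lambda h,s,v:(h>=7)&(h<18)&(s>160)&(v>120)
def pose(s=None):
    s=s or r.read_state(); return np.array(s['ee_pos']),R.from_quat(s['eef_rot'])
def delta(tgt):
    p,q=pose(); return q.inv().apply(np.array(tgt)-p)*100
E
python3 - <<'E'
from h import *
im=cv2.imread("pics/top0.png")[:,:,::-1].copy(); cal=r.calibration("top")
for n,c,z in [("green",green,.0455),("green",green,.091),("red",red,.0455),("red",red,.02),("orange",orange,.07)]:
    print(n,z)
    for b in blobs(im,c,cal,z): print(*b)
crop=im[140:320,170:380]; cv2.imwrite("pics/crop0.png",cv2.resize(crop,None,fx=3.3,fy=3.3,interpolation=cv2.INTER_CUBIC)[:,:,::-1])
E
```

```text
green 0.0455
[279. 299.] [333.4 131.6] [24.5 19.5] 35.1
[316. 270.] [394.   55.6] [32. 36.] 55.7
[266. 253.] [428.8 160.6] [27. 32.] 59.9
[136.  44.] [908.2 477.6] [ 65.8 132.3] 8.9
green 0.091
[279. 299.] [334.7 133.4] [23.2 18.5] 35.1
[316. 270.] [392.1  61.4] [30.3 34.1] 55.7
[266. 253.] [425.1 160.8] [25.6 30.3] 59.9
[136.  44.] [879.2 461.1] [ 62.3 125.3] 8.9
red 0.0455
[200. 240.] [454.5 300.8] [28.8 32.9] 68.9
[212. 185.] [574.2 280.5] [65.1 49.7] 16.2
[90. 65.] [876.3 579.7] [139.1  83.1] 55.9
red 0.02
[200. 240.] [457.3 304.8] [29.7 33.9] 68.9
[212. 185.] [580.6 283.9] [67.1 51.2] 16.2
[90. 65.] [891.6 592. ] [143.3  85.5] 55.9
orange 0.07
[350. 213.] [514.3 -17.1] [15.  41.5] 88.8
```

View pics/crop0.png

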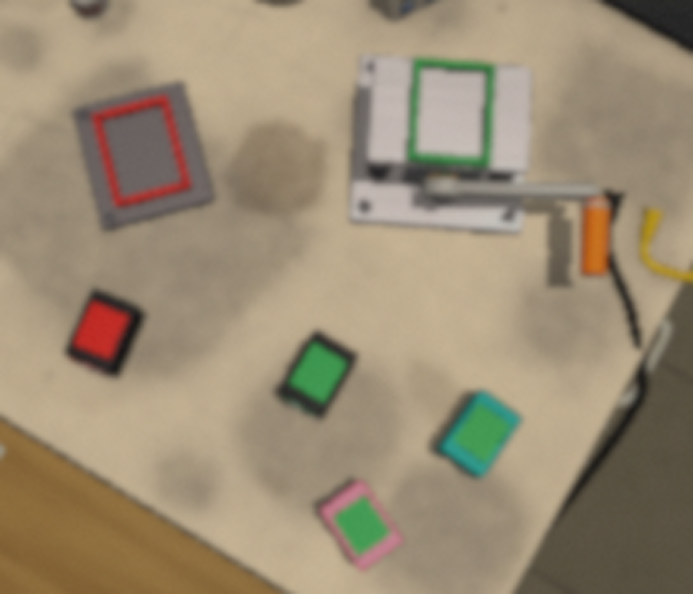

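The crop confirms it. The black housing with the green tag is at (266,253) and the black one with the red tag is at (201,240); the pink and turquoise ones are decoys. Next I'll move so the wrist camera sees both modules.

```bash
python3 - <<'E'
from h import *
p,q=pose(); print(np.round(q.as_matrix(),3))
c=r.calibration("wrist"); Rc=R.from_quat(c['orientation']); print("look",Rc.apply([0,0,-1])); print("cam in tool",q.inv().apply(c['xyz']-p))
print(delta([.40,.20,.26]))
E
```

```text
[[-0.     0.259 -0.966]
 [ 0.001 -0.966 -0.259]
 [-1.    -0.001  0.   ]]
look [-0.27396474 -0.07206124 -0.95903623]
cam in tool [-0.14211766  0.00089031 -0.07713838]
[ -1.82930189 -71.43583528 -43.81472141]
```

drive_tool --pt "-1 -3 -2 0" --pt "-1.8 -6.5 -4 0" --pt "-1.8 -10 -6 0" --pt "-1.8 -13.5 -8 0" --pt "-1.8 -17 -10.2 0" --pt "-1.8 -20.5 -12.4 0" --pt "-1.8 -24 -14.6 0" --pt "-1.8 -27.5 -16.8 0" --pt "-1.8 -31 -19 0" --pt "-1.8 -34.5 -21 0" --pt "-1.8 -38 -23.2 0" --pt "-1.8 -41.5 -25.4 0" --pt "-1.8 -45 -27.6 0" --pt "-1.8 -48.5 -29.8 0" --pt "-1.8 -52 -32 0" --pt "-1.8 -55.5 -34 0" --pt "-1.8 -59 -36.2 0" --pt "-1.8 -62.5 -38.4 0" --pt "-1.8 -66 -40.6 0" --pt "-1.8 -71.4 -43.8 0"

```text
time: 1.77
ee_pos: [0.394, 0.1809, 0.2596]
eef_rot: [0.701, 0.092, -0.701, 0.093]
ft_force: [1.8, -0.5, -3.1]
width: 0.087
```

drive_tool --pt "0 0 0 0" --pt "0 0 0 0" --pt "0 0 0 0" --pt "0 0 0 0"

```text
time: 2.1
ee_pos: [0.3944, 0.1768, 0.2593]
eef_rot: [-0.701, -0.091, 0.701, -0.092]
ft_force: [1.2, 0.3, -0.2]
width: 0.0873
```

```bash
cat > look.py <<'E'
import sys
from h import *
n=sys.argv[1]; cam=sys.argv[2] if len(sys.argv)>2 else "wrist"
s=r.read_state(); print(round(s['time'],2),np.round(s['ee_pos'],4),np.round(R.from_quat(s['eef_rot']).as_matrix(),3).tolist(),np.round(s['joint_positions'],2),'F',np.round(s['ft_force'],1),'w',round(s['width'],4))
cal=r.calibration(cam); im=r.camera(cam)
cv2.imwrite(f"pics/{n}.png",im[:,:,::-1])
import pickle; pickle.dump(cal,open(f"pics/{n}.pkl","wb"))
E
python3 look.py w1
python3 - <<'E'
from h import *
import pickle
cal=pickle.load(open("pics/w1.pkl","rb")); im=cv2.imread("pics/w1.png")[:,:,::-1].copy()
for n,c,z in [("green",green,.0455),("green",green,.091),("red",red,.0455),("red",red,.02),("orange",orange,.07)]:
    print(n,z)
    for b in blobs(im,c,cal,z): print(*b)
E
```

```text
2.1 [0.3944 0.1768 0.2593] [[-0.0, 0.256, -0.967], [-0.001, -0.967, -0.256], [-1.0, 0.001, 0.001]] [ 0.93 -0.19 -1.28  1.86 -0.19  1.34 -1.62] F [ 1.2  0.3 -0.2] w 0.0873
green 0.0455
[303. 250.] [335.3 130.9] [27.2 22.9] 35.7
[390. 212.] [394.7  55.6] [32.3 44.9] 55.9
[303. 153.] [430.4 159.8] [25. 29.] 60.6
[468.  20.] [578.3  53.4] [25.2 56.8] 24.5
green 0.091
[303. 250.] [352.4 139.2] [23.7 20. ] 35.7
[390. 212.] [404.3  73.6] [28.1 39.2] 55.9
[303. 153.] [435.4 164.4] [21.8 25.3] 60.6
[468.  20.] [564.4  71.6] [22.  49.6] 24.5
red 0.0455
[163.  88.] [456.3 299.9] [27.4 31.2] 68.9
red 0.02
[163.  88.] [455.4 307.4] [29.4 33.5] 68.9
orange 0.07
[178. 353.] [196.8 231.2] [34.7  8. ] 58.4
[525. 116.] [515.  -16.1] [20.4 44.5] 87.8
```

View pics/w1.png

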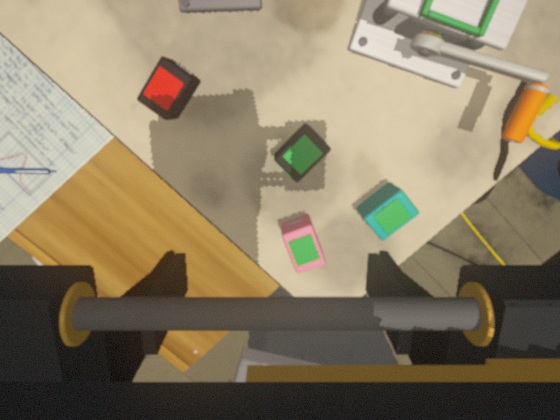

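The wrist view shows the green-tagged module at (303,153) with its front facing left, red at (163,88), the decoys at (303,250) and (390,212), and the lever grip at (525,116). I'll check the housing outlines to get yaw.

```bash
python3 - <<'E'
from h import *
import pickle
cal=pickle.load(open("pics/w1.pkl","rb")); im=cv2.imread("pics/w1.png")
a=cv2.resize(im[105:205,255:355],None,fx=5,fy=5,interpolation=cv2.INTER_CUBIC)
b=cv2.resize(im[40:140,115:175+40],None,fx=5,fy=5,interpolation=cv2.INTER_CUBIC)
out=np.hstack([a,b]); out=cv2.resize(out,(790,int(out.shape[0]*790/out.shape[1])))
out=np.clip(out.astype(float)*1.8,0,255).astype(np.uint8)
cv2.imwrite("pics/crop1.png",out)
from math import *
for c,a in [((.4304,.1598),150.6),((.4563,.2999),158.9)]:
    a=radians(a)
    for sx,sy in [(1,1),(1,-1),(-1,-1),(-1,1)]:
        x=c[0]+sx*.024*cos(a)-sy*.017*sin(a); y=c[1]+sx*.024*sin(a)+sy*.017*cos(a)
        print(proj(cal,[x,y,.0455]).round(1),end=' ')
    print()
E
```

```text
[296.6 183.8] [271.9 159.9] [307.1 123.5] [331.8 148.7] 
[165.4 121.1] [133.8  99. ] [160.4  53.6] [192.5  77.2]
```

View pics/crop1.png

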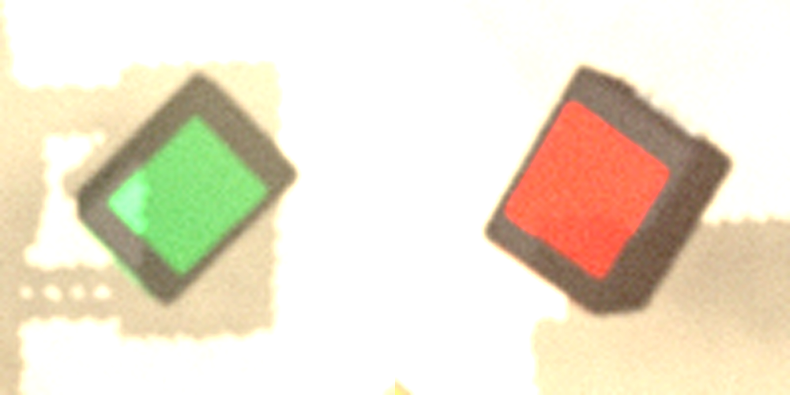

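```bash
python3 - <<'E'
from h import *
im=cv2.imread("pics/top0.png")[:,:,::-1].copy(); cal=r.calibration("top")
g2=lambda h,s,v:(h>45)&(h<90)&(s>70)&(v>40)
for b in blobs(im,g2,cal,.091,15): print(*b)
# outlines from corners by wrist
import pickle
cal=pickle.load(open("pics/w1.pkl","rb"))
for C in [[(305.6,123.2),(329.7,149.3),(296.8,181.7),(274.7,155.6)],[(162.6,57),(191,78),(166.9,118.5),(138.3,98.7)]]:
    P=np.array([onz(cal,*c,.0455)[:2]*1000 for c in C],np.float32); print(cv2.minAreaRect(P),P.mean(0))
print('d',delta([.430,.160,.18]))
E
```

```text
[279. 299.] [334.5 133.6] [26.6 22.3] 34.9
[315. 271.] [389.9  62.6] [32.  45.2] 55.7
[266. 252.] [425.3 160.9] [28.7 32.7] 59.9
[306. 174.] [591.9  78.9] [50.1 68.6] 87.2
[137.  45.] [871.9 457.1] [ 83.1 131.1] 9.1
((431.3727111816406, 160.69000244140625), (34.125587463378906, 45.33919906616211), 60.236934661865234) [431.8012 160.2919]
((456.53204345703125, 298.275634765625), (30.696758270263672, 44.0925178527832), 69.27803039550781) [456.47327 298.36462]
d [ 7.93537812  2.52222958 -3.01041981]
```

drive_tool --pt "0 0 0 -1.3" --pt "0 0 0 -2.6" --pt "0 0 0 -3.9" --pt "0 0 0 -5.2" --pt "0 0 0 -6.5" --pt "0 0 0 -7.8" --pt "0 0 0 -9.1" --pt "0 0 0 -10.4" --pt "0 0 0 -11.7" --pt "0 0 0 -13" --pt "0 0 0 -14.3" --pt "0 0 0 -15.6" --pt "0 0 0 -16.9" --pt "0 0 0 -18.2" --pt "0 0 0 -19.5" --pt "0 0 0 -20.8" --pt "0 0 0 -22.1" --pt "0 0 0 -23.4" --pt "0 0 0 -24.7" --pt "0 0 0 -26"

```text
time: 3.82
ee_pos: [0.3945, 0.1771, 0.2595]
eef_rot: [0.211, 0.674, -0.212, 0.675]
ft_force: [-0.4, -0.5, 0.4]
width: 0.0867
```

```bash
python3 look.py w2
```

```text
3.82 [0.3945 0.1771 0.2595] [[0.0, 0.571, 0.821], [-0.001, 0.821, -0.571], [-1.0, -0.001, 0.001]] [ 0.58 -0.11 -1.02  1.86 -0.09  1.34  0.55] F [-0.4 -0.5  0.4] w 0.0867
```

View pics/w2.png

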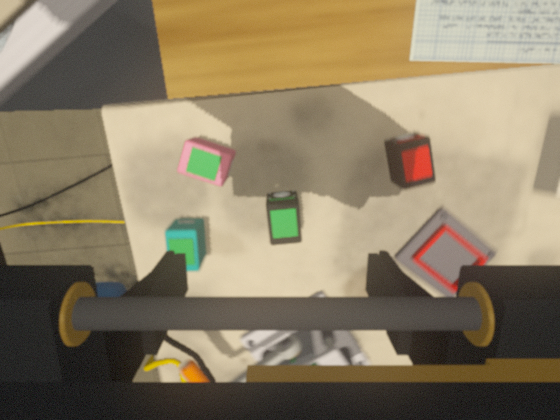

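The flipped wrist relaxed the arm. The green-tagged module is now at (284,219) and red at (412,162). I'll re-measure green and get the deltas.

```bash
python3 - <<'E'
from h import *
import pickle
cal=pickle.load(open("pics/w2.pkl","rb")); im=cv2.imread("pics/w2.png")[:,:,::-1].copy()
for n,c,z in [("green",green,.0455),("red",red,.0455),("red",red,.02)]:
    print(n,z)
    for b in blobs(im,c,cal,z): print(*b)
print('d',delta([.4305,.160,.18]))
E
```

```text
green 0.0455
[185. 245.] [393.2  56.4] [31.6 44.9] 55.1
[284. 223.] [429.9 160. ] [25.9 30.1] 60.9
[203. 163.] [335.1 129.8] [26.9 21.4] 35.7
red 0.0455
[480. 261.] [582.7 305.5] [ 9.5 10.9] 36.3
[437. 257.] [562.2 279.8] [65.8 46.6] 17.3
[417. 163.] [454.1 300.6] [26.7 32.3] 69.3
red 0.02
[480. 261.] [600.8 311.6] [10.2 11.7] 36.3
[437. 257.] [578.8 284.1] [70.6 49.9] 17.3
[417. 163.] [463.  306.3] [28.6 34.7] 69.3
d [7.95066499 0.62461254 3.93334214]
```

drive_tool --pt "1 0.2 1 -0.3" --pt "3 0.4 2.5 -0.7" --pt "5.5 0.6 3.9 -1.06" --pt "8 0.6 3.9 -1.06" --pt "10.5 0.6 3.9 -1.06" --pt "12 0.6 3.9 -1.06" --pt "12 0.6 3.9 -1.06" --pt "12 0.6 3.9 -1.06" --pt "12 0.6 3.9 -1.06" --grip 0

```text
time: 4.62
ee_pos: [0.4303, 0.1608, 0.1405]
eef_rot: [0.182, 0.683, -0.182, 0.684]
ft_force: [-0.9, -0.1, -0.1]
width: 0.0871
```

```bash
python3 look.py w3; python3 -c "
from h import *
print(delta([.4303,.160,.034]))"
```

```text
4.62 [0.4303 0.1608 0.1405] [[0.001, 0.497, 0.868], [-0.0, 0.868, -0.497], [-1.0, 0.0, 0.001]] [ 0.52  0.16 -1.03  1.97  0.16  1.1   0.47] F [-0.9 -0.1 -0.1] w 0.0871
[10.67470419 -0.09721331  0.01669472]
```

View pics/w3.png

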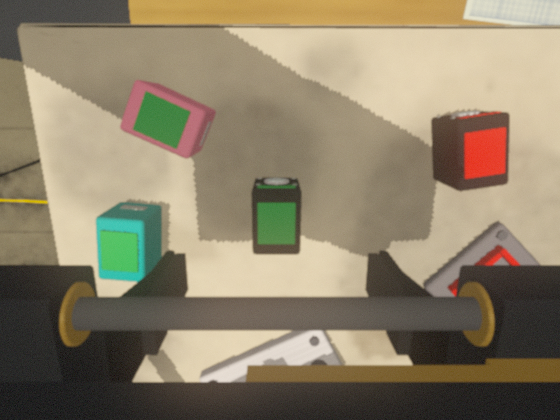

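The green-tagged module at (276,220) is square with the fingers and midway between them. Descend and grip.

drive_tool --pt "2 0 0 0" --pt "4.5 0 0 0" --pt "7 0 0 0" --pt "9 0 0 0" --pt "10.2 0 0 0" --pt "10.65 -0.1 0 0" --pt "10.65 -0.1 0 0" --pt "10.65 -0.1 0 0"

```text
time: 5.33
ee_pos: [0.4299, 0.1603, 0.0341]
eef_rot: [0.182, 0.683, -0.181, 0.684]
ft_force: [0.2, 0.7, 0.9]
width: 0.087
```

drive_tool --pt "0 0 0 0" --pt "0 0 0 0" --pt "0 0 0 0" --pt "0 0 0 0" --pt "0 0 0 0" --pt "0 0 0 0" --pt "0 0 0 0" --pt "0 0 0 0" --pt "0 0 0 0" --pt "0 0 0 0" --grip 255 --force 15

```text
time: 6.17
ee_pos: [0.4292, 0.1602, 0.033]
eef_rot: [0.181, 0.684, -0.181, 0.683]
ft_force: [-0.1, -0.2, 0.2]
width: 0.0336
```

drive_tool --pt "-1 0 0 0" --pt "-3 0 0 0" --pt "-6 0 0 0" --pt "-9 0 0 0" --pt "-12 0 0 -1" --pt "-15 0 0 -2" --pt "-18 0 0 -3.2" --pt "-18 0 0 -4.4" --pt "-18 0 0 -5.34" --pt "-18 0 0 -5.34" --pt "-18 0 0 -5.34" --pt "-18 0 0 -5.34"

```text
time: 7.17
ee_pos: [0.4288, 0.1603, 0.2129]
eef_rot: [0.019, 0.707, -0.02, 0.707]
ft_force: [-0.1, 0.9, -1.1]
width: 0.0338
```

```bash
python3 look.py w4;python3 look.py t4 top; python3 -c "
from h import *
print(delta([.592,.079,.16]))"
```

```text
7.17 [0.4288 0.1603 0.2129] [[-0.001, 0.055, 0.998], [-0.0, 0.998, -0.055], [-1.0, -0.0, -0.001]] [ 0.64  0.06 -1.11  1.88  0.05  1.24  1.03] F [-0.1  0.9 -1.1] w 0.0338
7.22 [0.4289 0.1603 0.2128] [[-0.001, 0.054, 0.999], [-0.0, 0.999, -0.054], [-1.0, -0.0, -0.001]] [ 0.64  0.06 -1.11  1.88  0.05  1.24  1.04] F [ 0.4  0.6 -1.1] w 0.034
[ 5.27127236 -7.23840563 16.72659694]
```

View pics/w4.png

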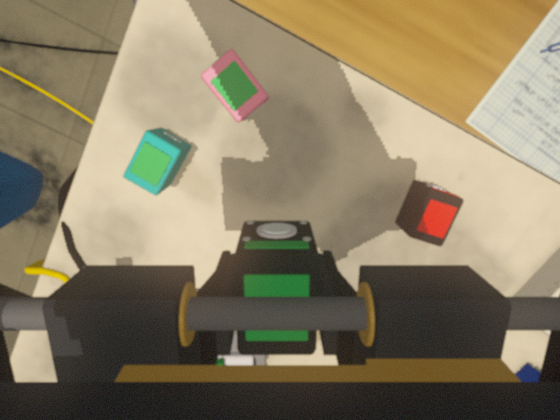

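View pics/t4.png

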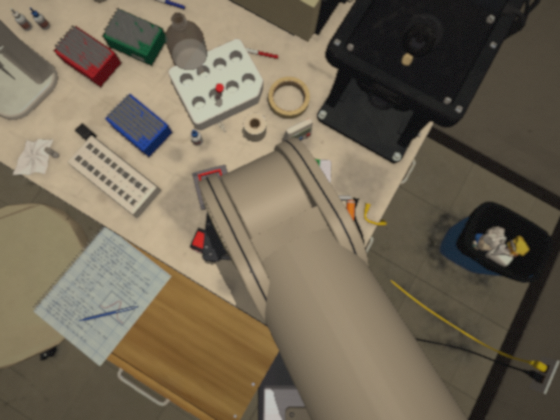

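```bash
python3 - <<'E'
from h import *
im=cv2.imread("pics/scene0.png")[:,:,::-1].copy(); cal=r.calibration("scene")
g2=lambda h,s,v:(h>45)&(h<90)&(s>70)&(v>40)
for b in blobs(im,g2,cal,.091,15): print(*b)
for b in blobs(im,red,cal,.02,15): print(*b)
for b in blobs(im,orange,cal,.07,15): print(*b)
for c,n in [("top","top0"),("scene","scene0")]:
  cal=r.calibration(c); im=cv2.imread(f"pics/{n}.png")[:,:,::-1].copy()
  b=max([b for b in blobs(im,g2,cal,.091,15)],key=lambda b:-abs(b[1][0]-592)-abs(b[1][1]-79)); print(c,b)
E
```

```text
[361. 258.] [315.8 177.4] [26.7 22.6] 39.0
[321. 256.] [381.  222.5] [26.4  9.1] 60.8
[316. 246.] [405.2 205. ] [26.5 32.6] 60.2
[355. 236.] [359.7 126.9] [43.1 91. ] 30.0
[ 54. 234.] [857.9 516.4] [109.4 126. ] 67.3
[280. 185.] [594.7  82.5] [61.7 77.8] 86.3
[270. 288.] [445.2 299.9] [25.9  8.4] 69.1
[265. 278.] [473.3 284.3] [29.4 34.8] 69.3
[225. 256.] [581.5 288.2] [69.4 59.3] 16.6
[ 29. 272.] [887.4 572.8] [ 95.2 137.2] 56.1
[168. 182.] [893.4 179.1] [23.  51.3] 39.4
[190.  55.] [1560.9 -513.4] [141.4 420.6] 49.9
[446. 413.] [ 60.7 366.6] [53.4 19. ] 58.3
[191. 381.] [390.  555.9] [72.8 20.1] 53.6
[341. 371.] [218.1 402. ] [19.  10.4] 66.9
[386. 394.] [143.2 402.7] [198.8  65.3] 65.5
[264. 351.] [335.  448.8] [80.5 17.1] 54.2
[385. 357.] [173.7 336.8] [114.8  31.7] 63.6
[329. 186.] [518.3 -15.5] [25.3 51.1] 85.9
top (array([306., 174.]), array([591.9,  78.9]), array([50.1, 68.6]), 87.2)
scene (array([280., 185.]), array([594.7,  82.5]), array([61.7, 77.8]), 86.3)
```

drive_tool --pt "0 -1 2 0" --pt "0 -2.5 5 0" --pt "0 -4 9 0" --pt "0 -5.5 12 0" --pt "1 -6.8 15 0" --pt "2 -7.2 16.7 0" --pt "3 -7.2 16.7 0" --pt "4 -7.2 16.7 0" --pt "5 -7.2 16.7 0" --pt "5 -7.2 16.7 0" --pt "5 -7.2 16.7 0"

```text
time: 8.18
ee_pos: [0.5913, 0.0801, 0.1629]
eef_rot: [0.018, 0.707, -0.018, 0.707]
ft_force: [0.0, 0.1, -0.4]
width: 0.0342
```

```bash
python3 look.py s5 scene; python3 look.py w5;  python3 - <<'E'
from h import *
print(delta([.592,.0795,.116]))
im=cv2.imread("pics/s5.png"); cv2.imwrite("pics/s5c.png",cv2.resize(im[110:270,190:390],None,fx=4,fy=3.7))
E
```

```text
8.18 [0.5913 0.0801 0.1629] [[-0.001, 0.051, 0.999], [-0.001, 0.999, -0.051], [-1.0, -0.001, -0.001]] [ 0.51  0.49 -0.94  1.6   0.41  1.26  1.02] F [ 0.   0.1 -0.4] w 0.0342
8.23 [0.5918 0.08   0.1635] [[0.0, 0.052, 0.999], [-0.001, 0.999, -0.052], [-1.0, -0.0, 0.0]] [ 0.51  0.49 -0.94  1.6   0.41  1.26  1.02] F [ 0.1  0.  -1.1] w 0.0339
[ 4.78257387 -0.04020409 -0.00929723]
```

View pics/s5c.png

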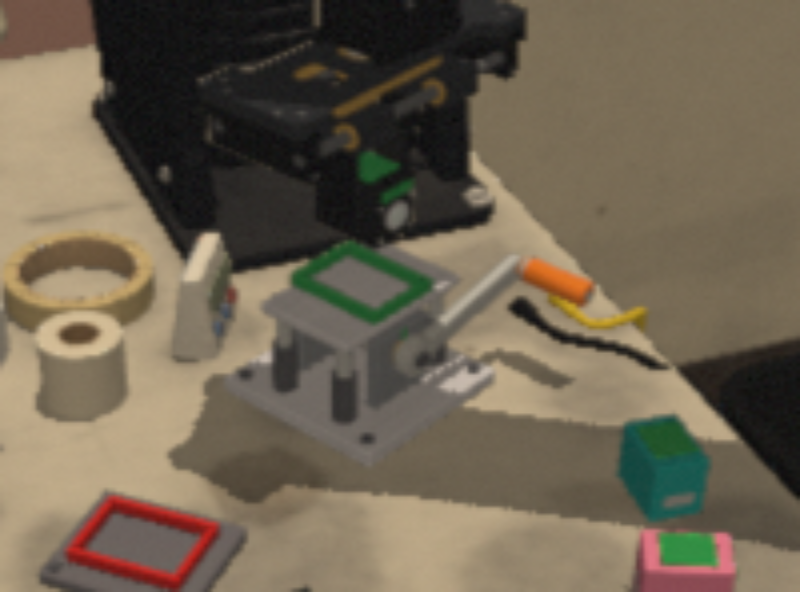

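View pics/w5.png

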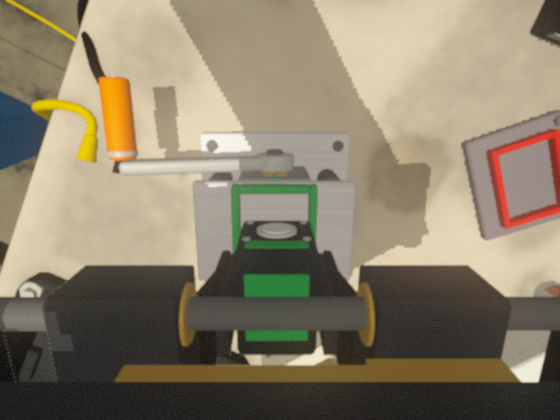

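The module at (277,235) is square over the green rim, which spans columns 234 to 317 with its front edge near row 186. I'll cross-check the rim position from this view.

```bash
python3 - <<'E'
from h import *
import pickle
cal=pickle.load(open("pics/w5.pkl","rb")); im=cv2.imread("pics/w5.png")[:,:,::-1].copy()
hsv=cv2.cvtColor(im,cv2.COLOR_RGB2HSV)
m=((hsv[...,0]>45)&(hsv[...,0]<90)&(hsv[...,1]>110)&(hsv[...,2]>40))
for c in (255,275,295):
    rows=[y for y in range(170,215) if m[y,c]]; print(c,rows[:1],rows[-1:], onz(cal,c,rows[0],.091).round(4))
for y in (195,205,215):
    cols=[x for x in range(220,335) if m[y,x]]; a,b=onz(cal,cols[0],y,.091),onz(cal,cols[-1]+1,y,.091); print(y,cols[0],cols[-1],a.round(4),b.round(4),((a+b)/2).round(4))
hand=[onz(cal,x,222,.163+.0125)for x in(241,311)];print(hand)
E
```

```text
255 [187] [191] [0.5606 0.0676 0.091 ]
275 [186] [191] [0.5606 0.0796 0.091 ]
295 [187] [192] [0.5619 0.0915 0.091 ]
195 234 315 [0.5648 0.0546 0.091 ] [0.5675 0.1039 0.091 ] [0.5661 0.0793 0.091 ]
205 233 315 [0.571  0.0535 0.091 ] [0.5737 0.1038 0.091 ] [0.5724 0.0786 0.091 ]
215 233 314 [0.5773 0.0529 0.091 ] [0.58  0.103 0.091] [0.5787 0.078  0.091 ]
[array([0.55528461, 0.06755028, 0.1755    ]), array([0.55667042, 0.09362866, 0.1755    ])]
```

```bash
python3 - <<'E'
from h import *
import pickle
cal=pickle.load(open("pics/w5.pkl","rb"))
for v,z in [(222,.1305),(248,.176),(238,.176)]: print(v,z,onz(cal,276,v,z).round(4))
im=cv2.imread("pics/w5.png")[170:350,180:380]; cv2.imwrite("pics/w5c.png",cv2.resize(np.clip(im*1.8,0,255).astype(np.uint8),None,fx=3.3,fy=3.3))
print(delta([.593,.0785,.116]))
E
```

```text
222 0.1305 [0.5705 0.0797 0.1305]
248 0.176 [0.5662 0.08   0.176 ]
238 0.176 [0.5621 0.0803 0.176 ]
[ 4.78272588 -0.13487882  0.09575834]
```

View pics/w5c.png

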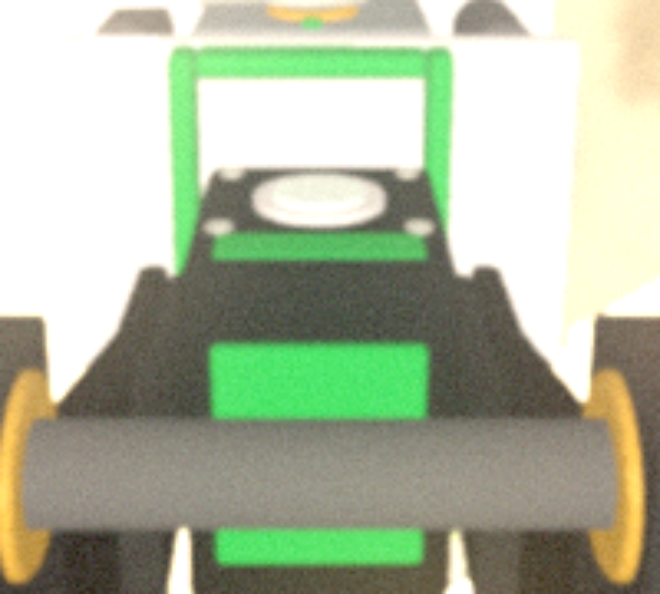

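drive_tool --pt "1 -0.1 0.15 0" --pt "2 -0.1 0.15 0" --pt "3 -0.1 0.15 0" --pt "3.8 -0.1 0.15 0" --pt "4.4 -0.1 0.15 0" --pt "4.85 -0.1 0.15 0" --pt "4.85 -0.1 0.15 0" --pt "4.85 -0.1 0.15 0"

```text
time: 8.95
ee_pos: [0.5936, 0.0786, 0.1143]
eef_rot: [0.018, 0.707, -0.018, 0.707]
ft_force: [-0.6, 0.1, -1.7]
width: 0.034
```

```bash
python3 look.py w6
```

```text
8.95 [0.5936 0.0786 0.1143] [[-0.0, 0.052, 0.999], [-0.0, 0.999, -0.052], [-1.0, -0.0, -0.0]] [ 0.49  0.54 -0.91  1.64  0.46  1.18  0.99] F [-0.6  0.1 -1.7] w 0.034
```

View pics/w6.png

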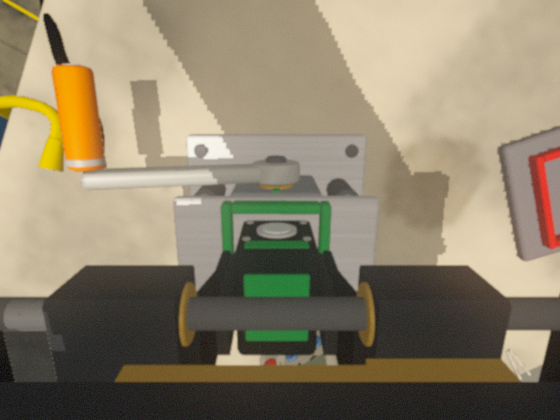

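The module sits inside the rim (222 to 330), centred at 277. Release and retract.

drive_tool --pt "0 0 0 0" --pt "0 0 0 0" --pt "0 0 0 0" --pt "0 0 0 0" --pt "0 0 0 0" --pt "0 0 0 0" --pt "-1 0 0 0" --pt "-3 0 0 0" --pt "-6 0 0 0" --pt "-9 0 0 0" --pt "-12 0 0 0" --pt "-14 0 0 0" --pt "-14 0 0 0" --pt "-14 0 0 0" --grip 0

```text
time: 10.17
ee_pos: [0.5941, 0.0788, 0.2561]
eef_rot: [0.018, 0.706, -0.019, 0.708]
ft_force: [-0.2, -0.4, -0.0]
width: 0.087
```

```bash
python3 look.py w7; python3 look.py s7 scene; python3 - <<'E'
from h import *
im=cv2.imread("pics/s7.png"); cv2.imwrite("pics/s7c.png",cv2.resize(im[150:310,190:390],None,fx=4,fy=3.7))
print(delta([.455,.300,.16]))
E
```

```text
10.17 [0.5941 0.0788 0.2561] [[0.003, 0.052, 0.999], [-0.0, 0.999, -0.052], [-1.0, -0.0, 0.003]] [ 0.53  0.42 -0.97  1.47  0.35  1.42  1.07] F [-0.2 -0.4 -0. ] w 0.087
10.22 [0.5936 0.0785 0.2548] [[0.0, 0.052, 0.999], [-0.0, 0.999, -0.052], [-1.0, -0.0, 0.0]] [ 0.53  0.42 -0.97  1.48  0.35  1.42  1.07] F [-0.2  0.4 -0.1] w 0.087
[  9.39632084  21.41761342 -14.9604403 ]
```

View pics/w7.png

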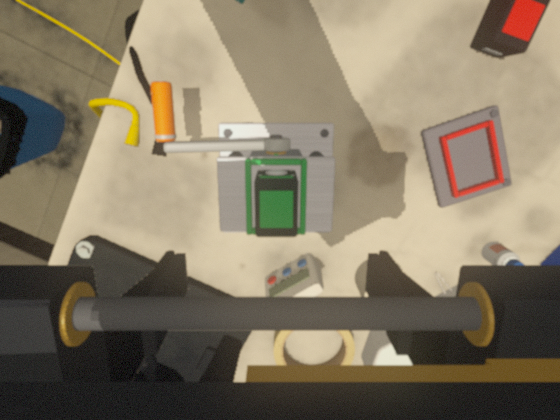

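View pics/s7c.png

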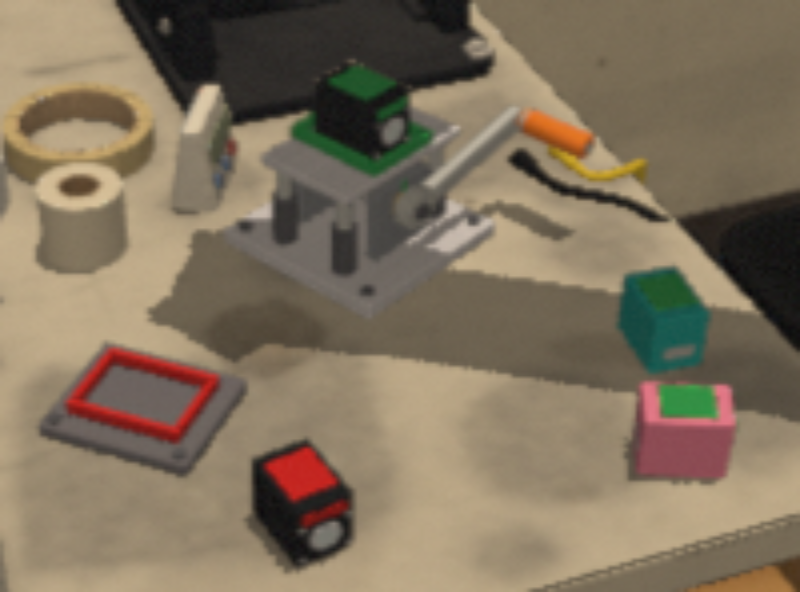

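The green-tagged module is seated upright in the green nest, with its tag at (275,205) in the wrist view. The wrist view also gives good angles on the grip and the reject nest, so I'll measure those.

```bash
python3 - <<'E'
from h import *
import pickle
cal=pickle.load(open("pics/w7.pkl","rb")); im=cv2.imread("pics/w7.png")[:,:,::-1].copy()
cal2=r.calibration("wrist"); print(cal['xyz'],cal2['xyz'])
for n,c,z in [("green",green,.1265),("red",red,.0455),("red",red,.02),("orange",orange,.07)]:
    print(n,z)
    for b in blobs(im,c,cal,z): print(*b)
E
```

```text
[0.51600871 0.08194466 0.39807393] [0.51570528 0.08150651 0.39614865]
green 0.1265
[276. 209.] [593.5  77.3] [25.  29.7] 86.9
[298. 187.] [581.9  96.7] [60.4 21.6] 17.7
red 0.0455
[472. 158.] [577.7 267. ] [63.3 49.7] 16.5
[523.  19.] [456.4 298.9] [27.7 31.3] 68.8
red 0.02
[472. 158.] [582.1 280.3] [67.8 53.3] 16.5
[523.  19.] [452.1 314.6] [29.7 33.6] 68.8
orange 0.07
[161. 106.] [514.2 -17.1] [17.5 42.2] 86.9
```

drive_tool --pt "0 2 -1.2 0.6" --pt "0 5 -3.2 1.2" --pt "0 8 -5.5 2" --pt "0 11 -7.8 2.8" --pt "0 14 -10 3.6" --pt "1 17 -12 3.6" --pt "3 20 -14 3.6" --pt "6 21.4 -14.9 3.6" --pt "9 21.4 -14.9 3.6" --pt "11 21.4 -14.9 3.6" --pt "11 21.4 -14.9 3.6" --pt "11 21.4 -14.9 3.6" --pt "11 21.4 -14.9 3.6"

```text
time: 11.35
ee_pos: [0.4564, 0.3002, 0.1454]
eef_rot: [0.129, 0.695, -0.129, 0.695]
ft_force: [0.7, -0.2, 0.6]
width: 0.0869
```

```bash
python3 look.py w8; python3 -c "
from h import *
import pickle
cal=pickle.load(open('pics/w8.pkl','rb')); im=cv2.imread('pics/w8.png')[:,:,::-1].copy()
for b in blobs(im,red,cal,.0455): print(*b)
print(delta([.4555,.2997,.034]))"
```

```text
11.35 [0.4564 0.3002 0.1454] [[0.0, 0.359, 0.933], [0.0, 0.933, -0.359], [-1.0, 0.001, 0.0]] [ 0.16  0.4  -0.99  1.75  0.36  1.18  0.27] F [ 0.7 -0.2  0.6] w 0.0869
[343. 350.] [569.9 310.9] [19.1 32.6] 75.9
[279. 346.] [553.5 264.2] [36.4 14.3] 1.3
[278. 219.] [455.2 300.6] [26.5 30.5] 68.9
[278. 184.] [431.6 309.6] [24.2  2.1] 68.9
[11.18057567 -0.11274419 -0.09619024]
```

View pics/w8.png

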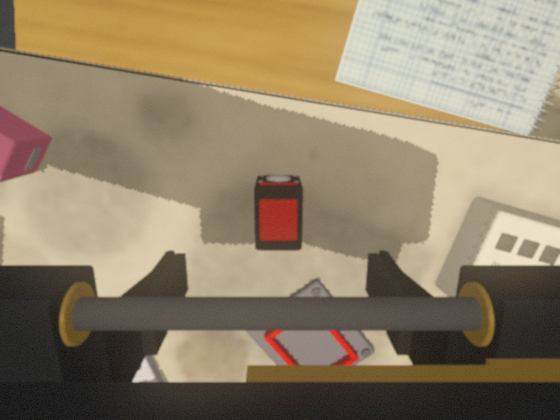

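The red module at (278,213) is square and centred. Descend and grip.

drive_tool --pt "2 0 0 0" --pt "4.5 0 -0.1 0" --pt "7 0 -0.1 0" --pt "9 0 -0.1 0" --pt "10.4 0 -0.1 0" --pt "11.1 0 -0.1 0" --pt "11.1 0 -0.1 0" --pt "11.1 0 -0.1 0"

```text
time: 12.07
ee_pos: [0.4556, 0.3008, 0.0345]
eef_rot: [0.129, 0.695, -0.129, 0.696]
ft_force: [0.3, -1.0, 0.9]
width: 0.0866
```

drive_tool --pt "0 0 0 0" --pt "0 0 0 0" --pt "0 0 0 0" --pt "0 0 0 0" --pt "0 0 0 0" --pt "0 0 0 0" --pt "0 0 0 0" --pt "0 0 0 0" --pt "0 0 0 0" --grip 255 --force 15

```text
time: 12.82
ee_pos: [0.4551, 0.3004, 0.0334]
eef_rot: [0.129, 0.695, -0.129, 0.695]
ft_force: [0.2, 0.4, -0.7]
width: 0.0347
```

drive_tool --pt "-1 0 0 0" --pt "-3 0 0 -1" --pt "-6 0 0 -2.2" --pt "-9 0 0 -3.4" --pt "-10 0 0 -4.6" --pt "-10 0 0 -5.8" --pt "-10 0 0 -7" --pt "-10 0 0 -7.5" --pt "-10 0 0 -7.5" --pt "-10 0 0 -7.5"

```text
time: 13.65
ee_pos: [0.455, 0.3003, 0.1338]
eef_rot: [-0.101, 0.7, 0.101, 0.7]
ft_force: [0.2, -0.4, -1.6]
width: 0.0337
```

```bash
python3 look.py w9; python3 -c "
from h import *
print(delta([.581,.2825,.10]))"
```

```text
13.65 [0.455  0.3003 0.1338] [[-0.0, -0.282, 0.959], [-0.0, 0.959, 0.282], [-1.0, -0.0, -0.0]] [ 0.24  0.48 -1.12  1.76  0.46  1.2   0.85] F [ 0.2 -0.4 -1.6] w 0.0337
[ 3.37450186 -5.26612318 11.58114398]
```

drive_tool --pt "0 -1 2 0" --pt "0 -2.4 5 0" --pt "1 -3.8 8 0" --pt "2 -4.8 10.5 0" --pt "3 -5.2 11.6 0" --pt "3.5 -5.2 11.6 0" --pt "3.5 -5.2 11.6 0" --pt "3.5 -5.2 11.6 0"

```text
time: 14.37
ee_pos: [0.5798, 0.2842, 0.0986]
eef_rot: [-0.102, 0.7, 0.102, 0.699]
ft_force: [0.0, -0.0, -0.8]
width: 0.034
```

```bash
python3 look.py w10; python3 -c "
from h import *
print(delta([.581,.2825,.044]))"
```

```text
14.37 [0.5798 0.2842 0.0986] [[-0.001, -0.285, 0.959], [0.0, 0.959, 0.285], [-1.0, 0.0, -0.001]] [ 0.16  0.7  -0.98  1.52  0.6   1.25  0.95] F [ 0.  -0.  -0.8] w 0.034
[ 5.5146695  -0.2090362   0.04708461]
```

View pics/w10.png

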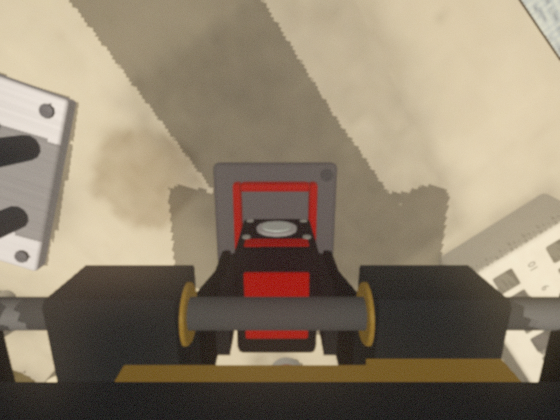

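The red rim (234 to 317, front row about 183) lines up with the module centred at 277, the same picture as over the lift. I'll check the fore-aft offset.

```bash
python3 - <<'E'
from h import *
import pickle
cal=pickle.load(open("pics/w10.pkl","rb")); im=cv2.imread("pics/w10.png")[:,:,::-1].copy()
hsv=cv2.cvtColor(im,cv2.COLOR_RGB2HSV); h=hsv[...,0].astype(int)
m=((h<10)|(h>170))&(hsv[...,1]>120)&(hsv[...,2]>60)
p,q=pose()
T=lambda P:(q.inv().apply(P-p)*100).round(2)
for c in (255,275,295):
    rows=[y for y in range(165,215) if m[y,c]]; print(rows[0],T(onz(cal,c,rows[0],.02)))
for y in (195,205):
    cols=[x for x in range(220,335) if m[y,x]]; print(T(onz(cal,cols[0],y,.02)),T(onz(cal,cols[-1]+1,y,.02)))
E
```

```text
182 [ 7.91 -1.42 -3.29]
182 [ 7.91 -0.19 -3.29]
182 [ 7.91  1.03 -3.29]
[ 7.91 -2.8  -2.48] [ 7.92  2.47 -2.47]
[ 7.91 -2.82 -1.83] [ 7.92  2.42 -1.82]
```

drive_tool --pt "1 -0.15 0.1 0" --pt "2.2 -0.15 0.1 0" --pt "3.4 -0.15 0.1 0" --pt "4.4 -0.15 0.1 0" --pt "5 -0.15 0.1 0" --pt "5.4 -0.15 0.1 0" --pt "5.4 -0.15 0.1 0" --pt "5.4 -0.15 0.1 0"

```text
time: 15.08
ee_pos: [0.5824, 0.2825, 0.0443]
eef_rot: [-0.101, 0.7, 0.102, 0.7]
ft_force: [-1.2, 1.1, -0.7]
width: 0.0336
```

drive_tool --pt "0 0 0 0" --pt "0 0 0 0" --pt "0 0 0 0" --pt "0 0 0 0" --pt "0 0 0 0" --pt "0 0 0 0" --pt "-1 0 0 0" --pt "-3 0 0 0" --pt "-6 0 0 0" --pt "-10 0 0 0" --pt "-14 0 0 0" --pt "-17 0 0 0" --pt "-19 0 0 0" --pt "-19 0 0 0" --pt "-19 0 0 0" --grip 0

```text
time: 16.33
ee_pos: [0.5827, 0.2828, 0.2362]
eef_rot: [-0.101, 0.699, 0.102, 0.701]
ft_force: [-0.5, -0.4, -0.5]
width: 0.087
```

```bash
python3 look.py w11; python3 look.py s11 scene; python3 - <<'E'
from h import *
im=cv2.imread("pics/s11.png"); cv2.imwrite("pics/s11c.png",cv2.resize(im[150:310,190:390],None,fx=4,fy=3.7))
print(delta([.5145,-.016,.16]))
E
```

```text
16.33 [0.5827 0.2828 0.2362] [[0.002, -0.284, 0.959], [0.001, 0.959, 0.284], [-1.0, 0.0, 0.002]] [ 0.18  0.59 -1.05  1.36  0.51  1.47  1.02] F [-0.5 -0.4 -0.5] w 0.087
16.38 [0.5824 0.2823 0.2347] [[0.0, -0.284, 0.959], [-0.0, 0.959, 0.284], [-1.0, -0.0, 0.0]] [ 0.18  0.59 -1.05  1.37  0.51  1.47  1.02] F [-0.1  0.3  0.1] w 0.0871
[  7.41374615 -26.64770717 -14.94817543]
```

View pics/w11.png

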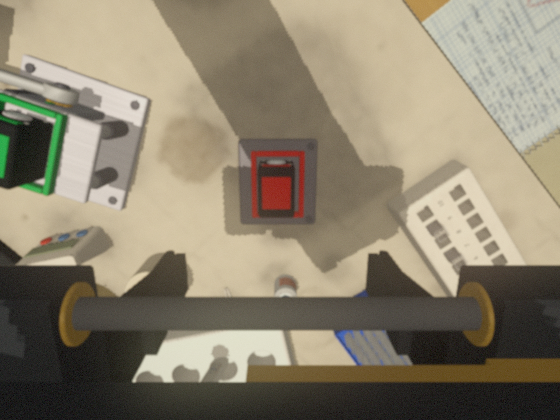

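View pics/s11c.png

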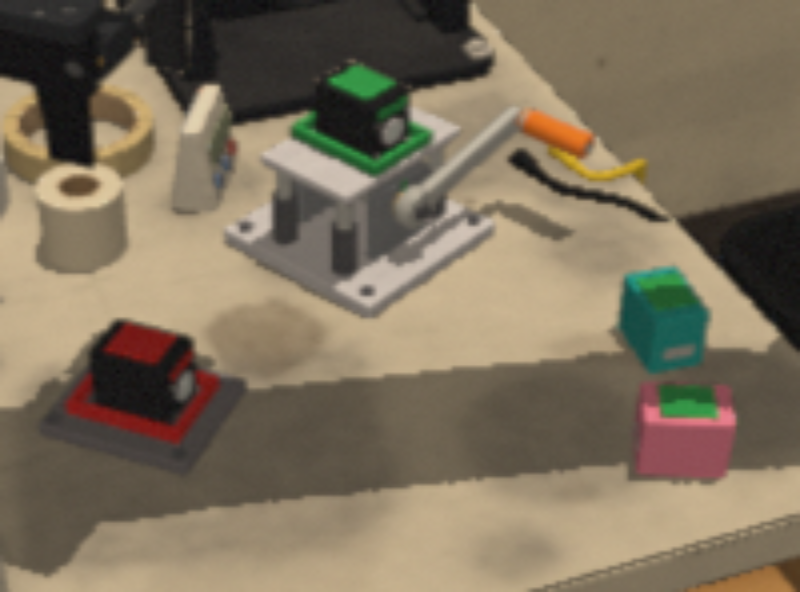

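Both modules are seated upright: red at (140,370) in the crop, tag inside the rim, and green on the stage at (365,105). Next is the lever grip.

drive_tool --pt "0 -2 -1 0.5" --pt "0 -5 -3 1.2" --pt "0 -8.3 -5 2" --pt "0 -11.5 -6.8 2.8" --pt "0 -14.8 -8.6 3.5" --pt "0 -18 -10.4 3.92" --pt "0 -21.2 -12.2 3.92" --pt "1 -24.4 -14 3.92" --pt "3 -26.6 -15.2 3.92" --pt "6 -26.6 -15.2 3.92" --pt "7 -26.6 -15.2 3.92" --pt "7 -26.6 -15.2 3.92" --pt "7 -26.6 -15.2 3.92" --grip 120

```text
time: 17.52
ee_pos: [0.5121, -0.0144, 0.1646]
eef_rot: [0.019, 0.707, -0.018, 0.706]
ft_force: [0.4, -0.2, 0.6]
width: 0.0462
```

```bash
python3 look.py w12; python3 - <<'E'
from h import *
import pickle
cal=pickle.load(open("pics/w12.pkl","rb")); im=cv2.imread("pics/w12.png")[:,:,::-1].copy()
for b in blobs(im,orange,cal,.075): print(*b)
print(delta([.5135,-.016,.070]))
E
```

```text
17.52 [ 0.5121 -0.0144  0.1646] [[-0.001, 0.052, 0.999], [0.001, 0.999, -0.052], [-1.0, 0.001, -0.001]] [ 0.86  0.3  -1.04  1.81  0.28  1.19  1.25] F [ 0.4 -0.2  0.6] w 0.0462
[275. 229.] [514.4 -16.8] [16.2 45.3] 87.4
[ 9.54253582 -0.17206613  0.08275932]
```

View pics/w12.png

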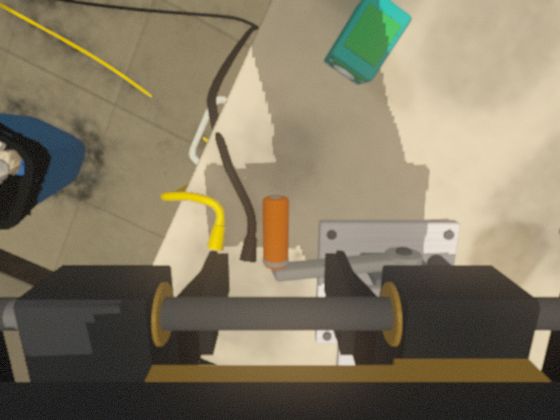

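The grip at (275,231) is between the open fingers. The yellow hook at (215,235) and the black cable at (248,250) lie on the table, just outside the finger path.

drive_tool --pt "2 -0.1 0 0" --pt "4 -0.2 0.1 0" --pt "6 -0.2 0.1 0" --pt "7.6 -0.2 0.1 0" --pt "8.8 -0.2 0.1 0" --pt "9.5 -0.2 0.1 0" --pt "9.5 -0.2 0.1 0" --pt "9.5 -0.2 0.1 0"

```text
time: 18.23
ee_pos: [0.5137, -0.0175, 0.0703]
eef_rot: [0.019, 0.707, -0.019, 0.707]
ft_force: [-0.8, 0.2, 0.6]
width: 0.0461
```

drive_tool --pt "0 0 0 0" --pt "0 0 0 0" --pt "0 0 0 0" --pt "0 0 0 0" --pt "0 0 0 0" --pt "0 0 0 0" --pt "0 0 0 0" --pt "0 0 0 0" --grip 255 --force 30

```text
time: 18.9
ee_pos: [0.5135, -0.0155, 0.0699]
eef_rot: [0.019, 0.706, -0.017, 0.707]
ft_force: [1.5, 9.2, 0.0]
width: 0.0173
```

```bash
python3 look.py w13;python3 look.py s13 scene; python3 - <<'E'
from h import *
im=cv2.imread("pics/s13.png"); cv2.imwrite("pics/s13c.png",cv2.resize(im[130:270,230:390],None,fx=5,fy=4.2))
E
```

```text
18.9 [ 0.5135 -0.0155  0.0699] [[0.001, 0.052, 0.999], [0.003, 0.999, -0.052], [-1.0, 0.003, 0.001]] [ 0.77  0.43 -0.96  1.9   0.41  1.02  1.15] F [1.5 9.2 0. ] w 0.0173
18.95 [ 0.5136 -0.0155  0.07  ] [[0.001, 0.052, 0.999], [0.003, 0.999, -0.052], [-1.0, 0.003, 0.001]] [ 0.77  0.43 -0.97  1.9   0.41  1.02  1.15] F [1.1 8.2 1.2] w 0.017
```

View pics/w13.png

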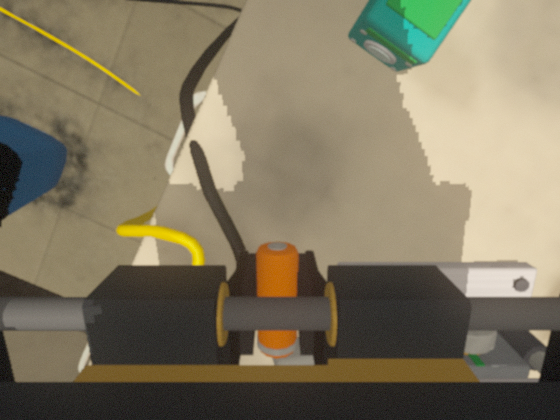

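View pics/s13c.png

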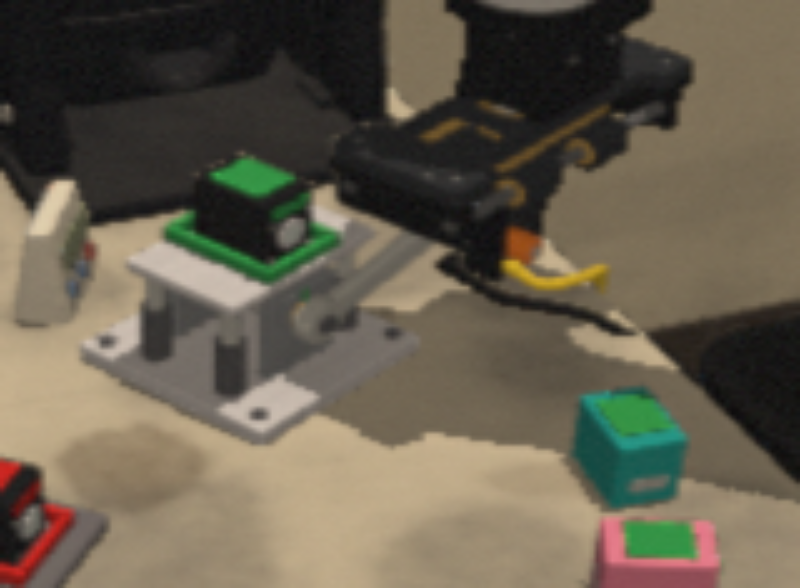

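The bar is gripped, opening 17 mm. The 9 N of side force says my commanded y is about 2 mm off, so I'll fold that in. First half of the arc, to about 50°.

drive_tool --pt "-0.1 0.2 0 0" --pt "-0.4 0.3 0 0" --pt "-0.8 0.42 0 0" --pt "-1.23 0.56 0 0" --pt "-1.64 0.72 0 0" --pt "-2.04 0.9 0 0" --pt "-2.43 1.09 0 0" --pt "-2.81 1.3 0 0" --pt "-3.55 1.77 0 0" --pt "-4.24 2.3 0 0" --pt "-4.88 2.89 0 0" --pt "-5.47 3.53 0 0" --pt "-5.47 3.53 0 0"

```text
time: 20.08
ee_pos: [0.5152, 0.0182, 0.1254]
eef_rot: [0.018, 0.707, -0.019, 0.707]
ft_force: [2.5, -0.2, -2.8]
width: 0.0167
```

```bash
python3 look.py w14;python3 look.py s14 scene; python3 - <<'E'
from h import *
im=cv2.imread("pics/s14.png"); cv2.imwrite("pics/s14c.png",cv2.resize(im[100:240,230:390],None,fx=5,fy=4.2))
E
```

```text
20.08 [0.5152 0.0182 0.1254] [[0.001, 0.053, 0.999], [-0.001, 0.999, -0.053], [-1.0, -0.001, 0.001]] [ 0.76  0.36 -1.02  1.85  0.34  1.12  1.13] F [ 2.5 -0.2 -2.8] w 0.0167
20.13 [0.5152 0.0174 0.1247] [[0.0, 0.054, 0.999], [-0.001, 0.999, -0.054], [-1.0, -0.001, 0.0]] [ 0.76  0.36 -1.02  1.85  0.34  1.12  1.13] F [ 2.6  0.9 -4.7] w 0.017
```

View pics/s14c.png

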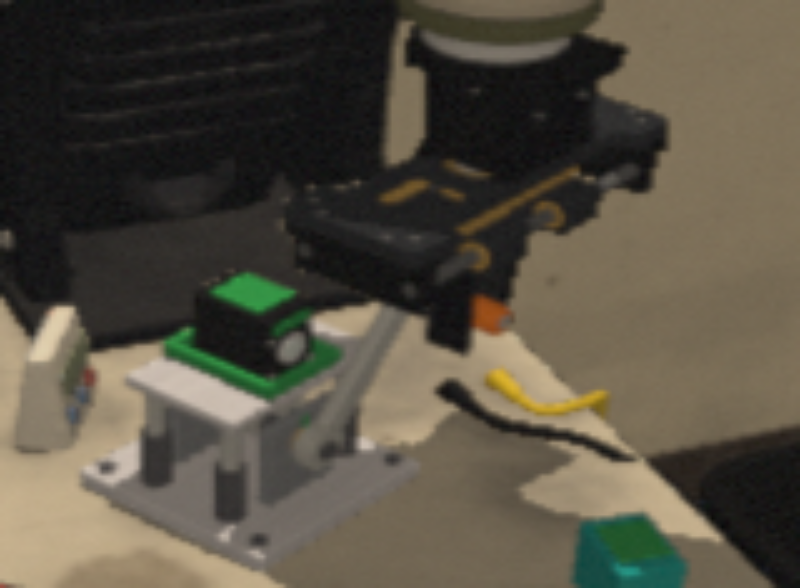

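View pics/w14.png

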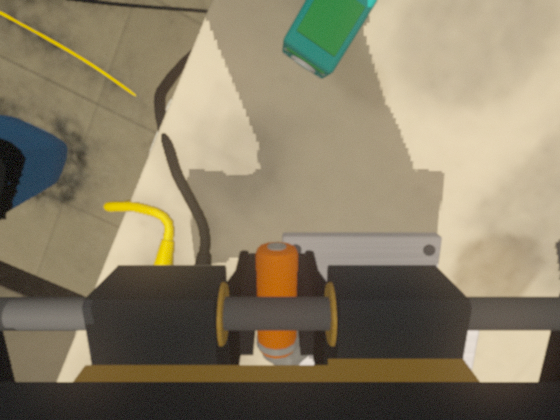

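The lever is at about 50° (measured radius 100.4 mm) and forces are small. Now the second half, stopping just short of vertical.

drive_tool --pt "-0.27 0.35 0 0" --pt "-0.53 0.7 0 0" --pt "-0.78 1.06 0 0" --pt "-1 1.43 0 0" --pt "-1.21 1.81 0 0" --pt "-1.4 2.2 0 0" --pt "-1.58 2.6 0 0" --pt "-1.74 3.01 0 0" --pt "-1.88 3.42 0 0" --pt "-2 3.84 0 0" --pt "-2.1 4.26 0 0" --pt "-2.19 4.69 0 0" --pt "-2.25 5.12 0 0" --pt "-2.3 5.56 0 0" --pt "-2.32 5.85 0 0" --pt "-2.33 6.08 0 0" --pt "-2.33 6.08 0 0" --pt "-2.33 6.08 0 0" --pt "-2.33 6.08 0 0"

```text
time: 21.77
ee_pos: [0.5184, 0.079, 0.1484]
eef_rot: [0.019, 0.707, -0.019, 0.707]
ft_force: [-2.4, -2.0, 10.2]
width: 0.017
```

```bash
python3 look.py w15;python3 look.py s15 scene; python3 - <<'E'
from h import *
im=cv2.imread("pics/s15.png"); cv2.imwrite("pics/s15c.png",cv2.resize(im[90:230,230:390],None,fx=5,fy=4.2))
p,q=pose(); L=R.from_euler('z',-3,degrees=True)
print(L.inv().apply(p-np.array([.5216,.0822,.048])))
E
```

```text
21.77 [0.5184 0.079  0.1484] [[0.0, 0.053, 0.999], [0.0, 0.999, -0.053], [-1.0, 0.0, 0.0]] [ 0.66  0.36 -1.04  1.8   0.34  1.17  1.02] F [-2.4 -2.  10.2] w 0.017
21.82 [0.5184 0.0789 0.1484] [[0.0, 0.053, 0.999], [0.0, 0.999, -0.053], [-1.0, 0.0, 0.0]] [ 0.66  0.36 -1.04  1.8   0.34  1.17  1.02] F [-2.1 -2.6  8.8] w 0.0171
[-0.00297812 -0.00343837  0.10042562]
```

View pics/s15c.png

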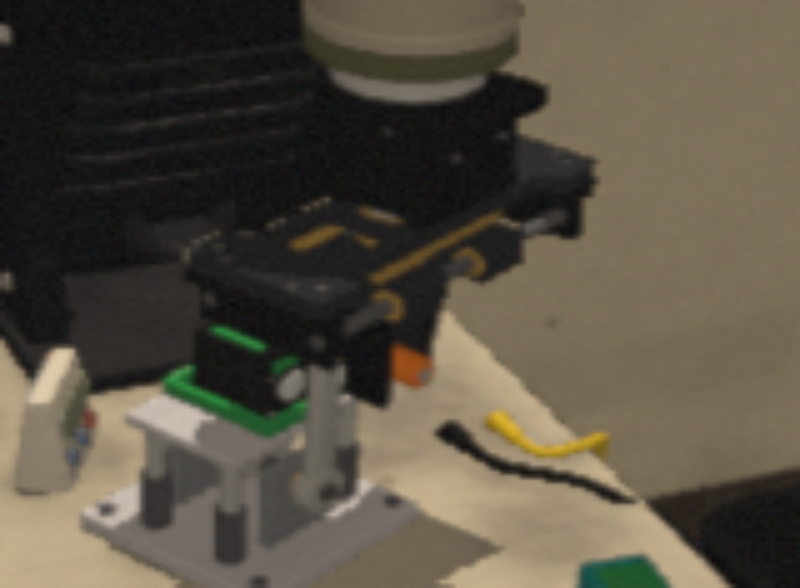

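View pics/w15.png

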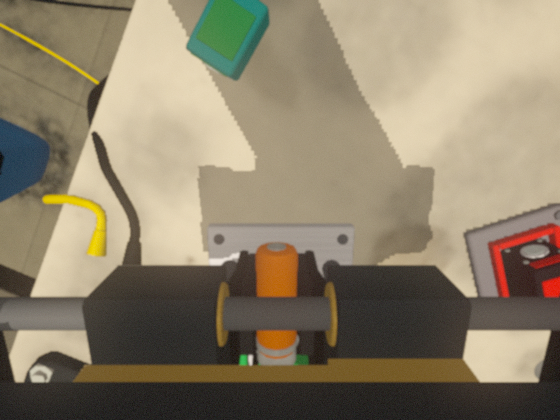

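The lever is about 2° short: the bar is 3.4 mm to the -y side of the axis, and the wrist view agrees (plate centre at column 280.5, bar at 277). One small finishing move, also easing off the downward push.

drive_tool --pt "-0.05 0.12 0 0" --pt "-0.1 0.24 0 0" --pt "-0.12 0.33 0 0" --pt "-0.12 0.33 0 0" --pt "-0.12 0.33 0 0" --pt "-0.12 0.33 0 0" --pt "-0.12 0.33 0 0" --pt "-0.12 0.33 0 0"

```text
time: 22.53
ee_pos: [0.5185, 0.0812, 0.1487]
eef_rot: [0.019, 0.707, -0.019, 0.707]
ft_force: [2.0, -1.4, -0.3]
width: 0.0172
```

```bash
python3 look.py w16;python3 look.py s16 scene; python3 look.py t16 top; python3 - <<'E'
from h import *
import pickle
im=cv2.imread("pics/s16.png"); cv2.imwrite("pics/s16c.png",cv2.resize(im[90:330,180:390],None,fx=3.5,fy=2.5))
p,q=pose(); L=R.from_euler('z',-3,degrees=True)
print(L.inv().apply(p-np.array([.5216,.0822,.048])))
# circle centre from the measured arc points, in lift y / z
P=[L.inv().apply(x)[1:] for x in ([.5136,-.0155,.070],[.5152,.0174,.1247],[.5184,.0789,.1484],p)]
A=np.array([[2*a,2*b,1] for a,b in P]); s=np.linalg.lstsq(A,np.array([a*a+b*b for a,b in P]),rcond=None)[0]
print('centre',s[:2],'rad',np.sqrt(s[2]+s[0]**2+s[1]**2),'now',P[-1])
# base plate edges in wrist view at row ~235
cal=pickle.load(open("pics/w16.pkl","rb")); g=cv2.imread("pics/w16.png",0)[238:246].mean(0); d=np.gradient(cv2.GaussianBlur(g[None],(5,1),0)[0]); 
print(190+np.argmax(d[190:240]),330+np.argmin(d[330:380]))
E
```

```text
22.53 [0.5185 0.0812 0.1487] [[-0.0, 0.054, 0.999], [-0.0, 0.999, -0.054], [-1.0, -0.0, -0.0]] [ 0.65  0.36 -1.04  1.8   0.34  1.18  1.02] F [ 2.  -1.4 -0.3] w 0.0172
22.58 [0.5185 0.0812 0.1487] [[-0.0, 0.054, 0.999], [-0.0, 0.999, -0.054], [-1.0, -0.0, -0.0]] [ 0.65  0.36 -1.04  1.8   0.34  1.18  1.02] F [ 1.6 -2.3 -0.7] w 0.0172
22.63 [0.5185 0.0812 0.1487] [[-0.0, 0.054, 0.999], [-0.0, 0.999, -0.054], [-1.0, -0.0, -0.0]] [ 0.65  0.36 -1.04  1.8   0.34  1.18  1.02] F [ 2.9 -1.7  0.9] w 0.0173
[-0.00301145 -0.00113596  0.10064658]
centre [0.10925553 0.04832882] rad 0.10022698298462465 now [0.10824982 0.14864658]
221 335
```

View pics/s16c.png

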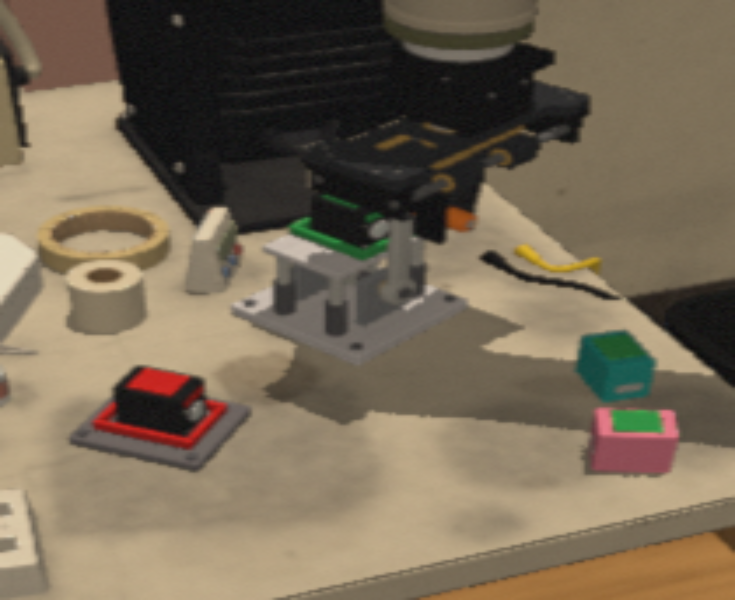

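View pics/w16.png

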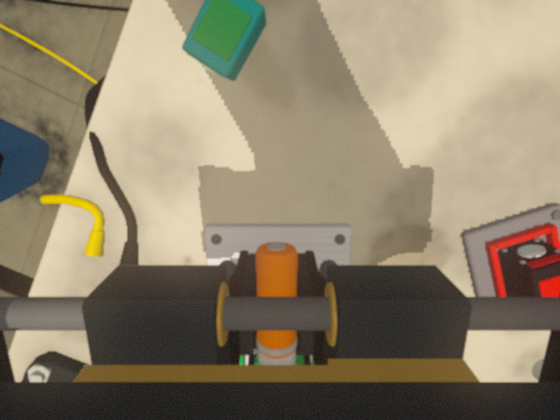

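Both estimates put the lever within 0.7° of vertical, on the safe side. Measured radius fits, it's held at 17 mm opening, forces are under 4 N, and both modules sit upright in their nests. Handing in.

```bash
python3 -c "
from bench import r
print(r.close_job())"
```

```text
the job is handed in; nothing more can be done
None
```

I handed the job in at 22.6 s of the 64 s allowed; the interface gave no verdict. Both modules are in their nests, and the lever is up and still held.

- **Modules:** The green-tagged one went into the green-rimmed nest on the stage. The red-tagged one went into the red-rimmed reject nest. After letting go, the pictures showed both upright inside their rims. The pink and turquoise look-alikes were not touched.
- **Lever:** I took it by the orange grip and turned it up along its arc. It ended about 0.6° short of straight up and was never swung over the top. The circle fitted to the measured arc has a radius of 100.2 mm, against the stated 100 mm. A separate estimate from the lift's position agreed to within about 0.1 mm.
- **Hold:** At hand-in the grip force was set to 30 N on the bar, the finger opening was 17 mm, and the wrist force was under 4 N. During the work it read up to about 10 N, against the 120 N limit.
- **Surroundings:** In the last pictures nothing else appeared to have moved. I judged the worktop and the stage height by eye and did not measure them.
- **Disagreement:** The scene camera placed the nests 3 to 5 mm off the other views, because it also saw the rims' side walls. I used the top and wrist views instead.

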